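Put the kettle on

TASK

Put the kettle on to boil: stand it in the middle of the hotplate with its spout pointing straight back, away from the front edge where the knob is; keep it upright and set it down, do not drop it. Then turn the hotplate's knob clockwise until its white line points at the third dot. Leave the mug and the honey jar where they are.

Things in the scene. Friction and masses are not known exactly. Their poses are not given: they have to be found in the camera images.
- kettle: Loose steel whistling kettle, 0.85 kg, body about 196 mm across, 118 mm high to the shoulder, with a black arched handle over the top (highest point 229 mm above the base). Origin: underside, 7 mm from the body's axis towards the spout. z up; the spout points along the kettle's own -y; the handle arch stands in the kettle's y-z plane.
- kettle_base (a point): Centre of the kettle's round underside, on the body's axis. Axes as kettle.
- kettle_handle (a point): Grip point in the top of the handle, 213 mm above the kettle's underside and 16 mm below the handle's top, over the body's axis. The handle is 24 mm wide along the kettle's x and runs about 118 mm along its y: grip from above, fingers closing along the kettle's x. The lid's knob below ends 159 mm above the underside.
- kettle_spout (a point): Tip of the spout, 100 mm from the kettle's axis along its -y, 127 mm above the underside.
- hotplate: Fixed white tabletop hotplate, 310 mm deep (its x) by 240 mm wide (its y), white deck 55 mm high, one dark round cast plate on it. Origin: centre of its footprint on the worktop. Its +x points to its back, towards the wall; the knob is near its front edge, on the right.
- plate_centre (a point): Centre of the top face of the round cast plate, 185 mm in diameter, 67 mm above the worktop, 45 mm behind the hotplate's origin. Axes as hotplate: +x is straight back.
- knob_grip (a point): On the upright axis of the black knob, 78 mm above the worktop, 120 mm in front of the hotplate's origin and 75 mm to its right. Its top is a bar to grip: 46 mm long, 13 mm thick, from 61 to 86 mm above the worktop, on a flat skirt 52 mm across (top 63 mm up; the deck is 55 mm up). The point turns with the knob: x along the bar to the end with the white line (the pointer), z up.
- knob (a joint): Knob angle, rad, growing clockwise seen from above. At 0 the white line points at the short off tick, 0.75 rad anticlockwise of straight back. Six black dots of growing size follow clockwise, 33 mm from the axis: first at 0.5 rad, second 1.0, third 1.5, to 3.0. Stops at 0 and 4.0; stays where it is left. It starts between off and the first dot.
- mug: Loose mug, green above and white below, 78 mm across without its handle, 101 mm high, standing at the back between the kettle and the tap. Origin: its underside. To be left alone.
- honey_jar: Loose honey jar, 71 mm across, 110 mm high, standing at the back. Origin: centre of its underside. To be left alone.

How it is judged:
By the outcome, as a careful person would: the job done as asked, in the order asked, and still so for the second after the job is handed in, with the robot touching nothing.
It also fails if it takes over 54 s, if anything falls off the work surface, if the arm or the gripper's body presses on something with over 40 N, if the wrist force passes 120 N, or if a joint passes its speed limit or range.

ROBOT

A 6-joint arm with a two-finger parallel gripper is mounted at the origin on a cart in front of the work surface, level with it; the furniture and walls round the work are solid. World frame = base frame: x ahead of the robot, y to its left, z up, the work surface at z = 0. Lengths are in m, angles in rad, forces in N, time in s.
With the tool pointing down it reaches from about 0.325 to 0.875 m from the base axis. Payload 4.4 kg.
Tool frame: the origin (TCP) lies at the very end of the fingers, on their centre line; the grasp point (between the pads) lies 19 mm behind it; y points along the fingers, x is the direction in which the jaws open and shut, and the axes are right-handed (so a half turn about y gives the same grasp; the last joint's range is limited). The gripper opens to 85 mm and grips with 20 to 120 N. Pads are 22 mm wide; open, the fingers measure 114 mm over their backs; the gripper's body (76 mm by 85 mm) begins 54 mm behind the grasp point. The pads swing forward as they close: fully open they stand 13 mm farther back than shut.
Start: joints at [-1.272, 0.207, 1.542, -0, 1.393, -0.15], TCP at [0.25, -0.518, 0.231] pointing down, gripper open.
Joint ranges: [-2.73, 2.73], [-0.86, 2.22], [0.23, 2.46], [-1.11, 4.25], [0.08, 2.63], [-2.82, 2.82]. Speed limits (rad/s): [2.79, 2.79, 3.14, 3.14, 3.14, 3.14].

INTERFACE

Orientations are given as a unit quaternion [x, y, z, w].
In Python, from bench import robot gives the robot as it stands.
- The arm moves only by the tool apply_moves, never from a script. Its argument "commands" is a list of rows, each an object with "offset": the shift along the tool's x, y, z each as a share of 0.02 m, from -1 to 1, a list of three; "twist": the turn about the tool's y as a share of 0.1 rad, from -1 to 1. In form: [{"offset": [tx, ty, tz], "twist": twist}, ...]. A call has exactly 8 rows; each row shifts and turns the commanded pose from where the row before left it, along the tool's axes as they then stand; what a row does not reach is not made up. A row lasts 1/12 s, in which the tool goes at most 41.7 mm and 7.16 degrees, less where a joint would pass 70% of its speed; a pose out of reach is approached as far as the arm can. A call with a number of a shift or a turn outside -1 to 1 is refused whole. A call with a gripper value outside its range is refused whole. "gripper" is the gripper's target within -1 to 1 (shut at 1, half-way at 0, fully open at -1), set as the call begins (left out, the last holds). The fingers move at their own pace and stop on an object; the grip force is fixed at half the most. Time passes only in rows, so rows that do not move let the fingers close, or fill a call up. It gives the time, the measured TCP pose, the force and the opening at its end, in the units of the state.
- robot.read_state(): the state, without advancing time (a new reading comes with each control period).
- robot.camera(name): name is "side" or "top" or "wrist"; returns the picture (420x560x3 uint8, red, green, blue); there is no depth.
- robot.camera_info(name): a dict with "mtx" (3x3 intrinsics, pixels), "position" and "orientation" of the camera in the world. Camera axes: x right, y down, z forward; pixel columns grow to the right and rows downward; lengths in m; the calibration is good to about 2 mm. A picture is of the moment at which its call begins: read the wrist's pose just before it. camera_info takes no time and is no camera call; for the wrist camera it gives the pose at the moment of the call.
- robot.sign_off(): hands the job in, once; it reports no verdict.
The state is a dict: "t": time; "joints": joint angles; "joint_vel": joint speeds; "joint_torque": joint torques, N m; "ee_pos": TCP position; "ee_rot": TCP orientation; "force": force on the tool from outside, world axes, zero at the start; "wrist_torque": the same for the moment, N m; "width": opening from 0.0 (shut) to 1.0 (fully open).
Only numpy, scipy, OpenCV 4.12 (cv2) and the standard library are available. Lean on these libraries where they do the work, as an engineer would, in place of code of your own. Each camera call takes 0.05 s, during which the arm holds its last target. There are 200 camera calls.

## Working session

There is one attempt and no reset: what is moved stays moved. The work goes in short steps, Python scripts to look and compute and a tool call to move; the robot and the scene stay as the last step left them, time stands still between calls to the robot, and variables do not carry over. Pictures are saved under pics/ and viewed, about 8 in all and at most 12, crops included, and the job is handed in when it is done.

Besides the shell and the picture viewer there is one more tool, called as a command line: name --argument value ..., lists and objects as JSON in quotes. apply_moves: Moves the arm, as the interface text tells. Its arguments: {"type":"object","properties":{"commands":{"type":"array"},"gripper":{"type":"number"}},"required":["commands"]}

```bash
mkdir -p pics; cat > h.py <<'E'
import numpy as np,cv2
from scipy.spatial.transform import Rotation as R
from bench import robot
def snap(n,f):
    i=robot.camera_info(n); im=robot.camera(n); cv2.imwrite('pics/'+f+'.png',im[:,:,::-1]); np.savez('pics/'+f+'.npz',m=i['mtx'],p=i['position'],q=i['orientation']); return im
def cam(f):
    d=np.load('pics/'+f+'.npz'); return d['m'],d['p'],R.from_quat(d['q']).as_matrix()
def ray(f,uv,z):
    m,p,r=cam(f); d=r@np.linalg.inv(m)@[uv[0],uv[1],1]; return p+d*(z-p[2])/d[2]
def proj(f,P):
    m,p,r=cam(f); c=m@(r.T@(np.array(P)-p)); return c[:2]/c[2]
E
python3 - <<'E'
from h import *
for n in ['top','side']:
    snap(n,n+'0'); m,p,r=cam(n+'0'); print(n,p.round(3),r.round(2).tolist(),m[0,0])
s=robot.read_state(); print(s['t'],s['ee_pos'],R.from_quat(s['ee_rot']).as_matrix().round(3).tolist(),s['force'],s['width'])
E
```

```text
top [ 0.462 -0.027  1.05 ] [[-0.03, -0.99, 0.1], [-1.0, 0.03, -0.0], [-0.0, -0.1, -1.0]] 437.8764831982301
side [ 0.339 -1.074  0.686] [[0.97, -0.11, 0.19], [-0.22, -0.44, 0.87], [-0.01, -0.89, -0.45]] 526.1514737263795
0.1 [ 0.24978777 -0.51715005  0.23021722] [[0.435, -0.001, 0.901], [-0.901, 0.002, 0.435], [-0.002, -1.0, 0.0]] [ 0.00729458 -0.32988872  0.11179482] 0.9973187516027404
```

View pics/top0.png

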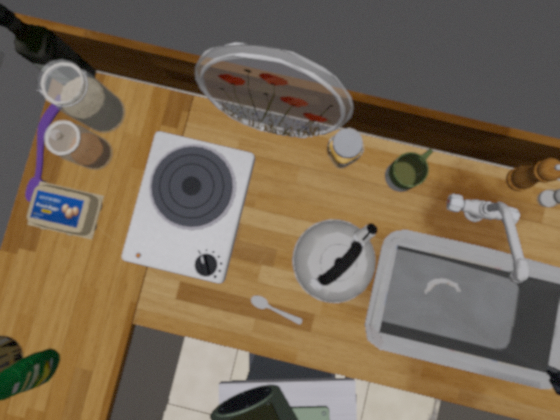

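View pics/side0.png

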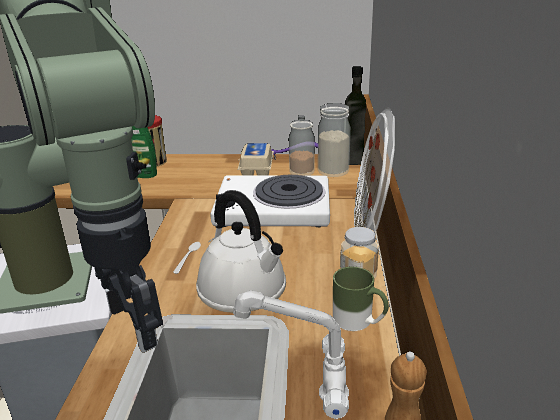

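Top view: plate about (193,186), knob about (207,264), kettle handle from (325,278) to (360,245), spout tip about (371,231), jar (346,148), mug (408,172). The side view confirms that the spout points towards the back and the tap side.

```bash
python3 - <<'E'
from h import *
f='top0'; im=cv2.imread('pics/top0.png'); hsv=cv2.cvtColor(im,cv2.COLOR_BGR2HSV); g=im.max(2)
def comps(mask,x0,y0,x1,y1):
    m=np.zeros_like(mask); m[y0:y1,x0:x1]=mask[y0:y1,x0:x1]
    return max(cv2.findContours(m,cv2.RETR_EXTERNAL,cv2.CHAIN_APPROX_NONE)[0],key=cv2.contourArea)
w=((g>150)&(hsv[:,:,1]<50)).astype(np.uint8)
d=((g<120)&(hsv[:,:,1]<90)).astype(np.uint8)
c=comps(w,118,125,260,285); P=np.array([ray(f,p[0],.055)[:2] for p in c],np.float32)
r=cv2.minAreaRect(P); print('deck',r, cv2.boxPoints(r).round(3).tolist())
c=comps(d,145,140,242,235); P=np.array([ray(f,p[0],.067)[:2] for p in c],np.float32); print('plate',cv2.fitEllipse(P))
c=comps(d,190,248,222,278); P=np.array([ray(f,p[0],.065)[:2] for p in c],np.float32); print('knob',cv2.minEnclosingCircle(P))
k=((g<70)).astype(np.uint8); c=comps(k,310,235,363,290); 
P=np.array([ray(f,p[0],.215)[:2] for p in c],np.float32); r=cv2.minAreaRect(P); print('handle',r,cv2.boxPoints(r).round(3).tolist())
print('spout tip',ray(f,(372,230),.127)); 
c=comps((hsv[:,:,1]<60).astype(np.uint8),285,215,380,305)
P=np.array([ray(f,p[0],.05)[:2] for p in c],np.float32);print('body',cv2.minEnclosingCircle(P))
print('jar',ray(f,(347,143),.11),'mug',ray(f,(408,170),.1))
a=cv2.resize(im[240:290,175:240],None,fx=6,fy=6,interpolation=cv2.INTER_CUBIC)
b=cv2.resize(im[210:310,285:385],None,fx=3,fy=3,interpolation=cv2.INTER_CUBIC)
cv2.imwrite('pics/crop1.png',np.hstack([a,b]))
E
```

```text
deck ((0.5602496862411499, 0.21516337990760803), (0.2365904450416565, 0.30774134397506714), 75.08102416992188) [[0.38100001215934753, 0.14000000059604645], [0.6779999732971191, 0.061000000685453415], [0.7390000224113464, 0.28999999165534973], [0.44200000166893005, 0.36899998784065247]]
plate ((0.6034232378005981, 0.20358595252037048), (0.1799604296684265, 0.18184620141983032), 144.2160186767578)
knob ((0.42582055926322937, 0.1734914779663086), 0.024508913978934288)
handle ((0.4255281090736389, -0.11269460618495941), (0.023869046941399574, 0.10304518043994904), 43.032440185546875) [[0.38199999928474426, -0.08299999684095383], [0.4519999921321869, -0.1589999943971634], [0.4690000116825104, -0.1420000046491623], [0.39899998903274536, -0.06700000166893005]]
spout tip [ 0.49122245 -0.1899077   0.127     ]
body ((0.4372275471687317, -0.12216765433549881), 0.10691854357719421)
jar [ 0.68302521 -0.14649094  0.11      ] mug [ 0.62150401 -0.27937303  0.1       ]
```

View pics/crop1.png

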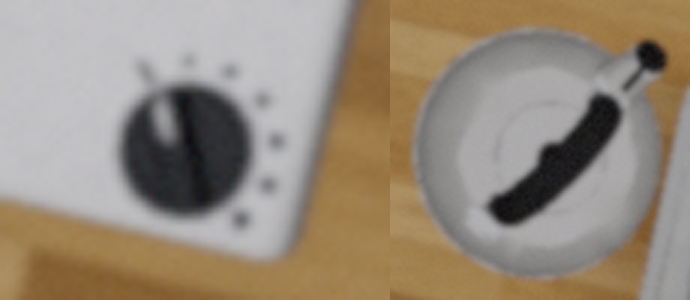

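Deck, plate and knob agree with the given geometry: straight back is yaw -14.9°, plate centre (0.604, 0.2035), knob (0.425, 0.1735). Kettle axis is about (0.424, -0.115) with the spout at yaw about -47°. I'll raise the arm and turn the jaws.

apply_moves --commands '[{"offset":[0,-1,0],"twist":-1},{"offset":[0,-1,0],"twist":-1},{"offset":[0,-1,0],"twist":-1},{"offset":[0,-1,0],"twist":-1},{"offset":[0,-1,0],"twist":-1},{"offset":[0,-0.5,0],"twist":-1},{"offset":[0,0,0],"twist":-1},{"offset":[0,0,0],"twist":-1}]' --gripper -1

```text
t: 0.77
ee_pos: [0.2501, -0.5181, 0.3422]
ee_rot: [0.699, -0.111, 0.112, -0.698]
force: [-0.1, 0.4, -0.6]
width: 0.999
```

apply_moves --commands '[{"offset":[0,0,0],"twist":-1},{"offset":[0,0,0],"twist":-1},{"offset":[0,0,0],"twist":-1},{"offset":[0,0,0],"twist":-1},{"offset":[0,0,0],"twist":-1},{"offset":[0,0,0],"twist":-1},{"offset":[0,0,0],"twist":-1},{"offset":[0,0,0],"twist":-1}]'

```text
t: 1.43
ee_pos: [0.2499, -0.5175, 0.3405]
ee_rot: [-0.686, -0.169, 0.169, 0.687]
force: [0.3, -0.6, 0.5]
width: 1.0
```

apply_moves --commands '[{"offset":[0,0,0],"twist":-1},{"offset":[0,0,0],"twist":-1},{"offset":[0,0,0],"twist":-0.7},{"offset":[1,0,0.4],"twist":0},{"offset":[1,0,0.4],"twist":0},{"offset":[1,0,0.4],"twist":0},{"offset":[1,0,0.4],"twist":0},{"offset":[1,0,0.4],"twist":0}]'

```text
t: 2.1
ee_pos: [0.2961, -0.4192, 0.3405]
ee_rot: [-0.658, -0.259, 0.259, 0.659]
force: [0.3, -0.0, -0.3]
width: 1.003
```

apply_moves --commands '[{"offset":[1,0,0.4],"twist":0},{"offset":[1,0,0.4],"twist":0},{"offset":[1,0,0.4],"twist":0},{"offset":[1,0,0.4],"twist":0},{"offset":[1,0,0.4],"twist":0},{"offset":[1,0,0.4],"twist":0},{"offset":[1,0,0.4],"twist":0},{"offset":[1,0,0.4],"twist":0}]'

```text
t: 2.77
ee_pos: [0.3697, -0.2634, 0.3408]
ee_rot: [-0.658, -0.258, 0.259, 0.658]
force: [-0.9, -0.8, -0.3]
width: 0.999
```

```bash
cat >> h.py <<'E'
def st():
    s=robot.read_state(); r=R.from_quat(s['ee_rot']).as_matrix(); print('t',round(s['t'],2),'p',s['ee_pos'].round(4) if hasattr(s['ee_pos'],'round') else s['ee_pos'],'xyaw',round(np.degrees(np.arctan2(r[1,0],r[0,0])),2),'tilt',r[:2,1].round(4),'F',np.round(s['force'],1),'w',round(s['width'],3),'q',np.round(s['joints'],2)); return np.array(s['ee_pos']),r
def units(tgt):
    p,r=st(); print('units',(r.T@(np.array(tgt)-p)/.02).round(2))
E
python3 - <<'E'
from h import *
units([.4245,-.1145,.28]); snap('wrist','w1'); m,p,r=cam('w1'); print(p,r.round(2).tolist())
E
```

```text
t 2.77 p [ 0.3697 -0.2634  0.3408] xyaw 42.9 tilt [-0.0006  0.0007] F [-0.9 -0.8 -0.3] w 0.999 q [-0.81 -0.12  1.66  0.    1.61 -1.56]
units [7.08 3.04 3.58]
[ 0.31513424 -0.20675837  0.4838055 ] [[0.73, 0.65, 0.21], [0.68, -0.7, -0.22], [0.0, 0.31, -0.95]]
```

View pics/w1.png

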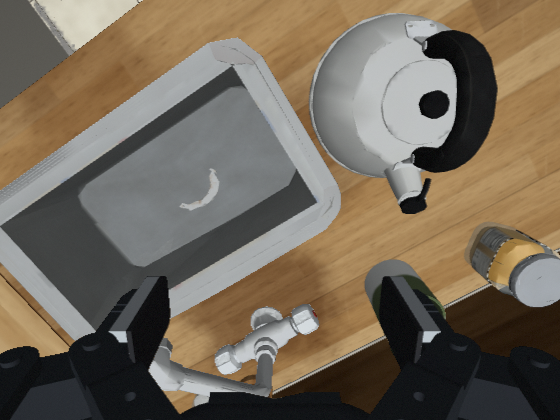

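Wrist view: lid knob at about (434,103), handle arch from (440,40) to (430,160) passing (490,95), black spout tip about (413,205).

```bash
python3 - <<'E'
from h import *
k=ray('w1',(434,103),.155); print('lidknob',k)
for uv,z in [((404,165),.105),((413,205),.127),((425,210),.127)]: print(uv,ray('w1',uv,z))
# body outline: lower rim contact; fit circle of left outline
for P in [(.4245,-.1145,.229),(.4245,-.1145,.159)]: print(proj('w1',P),proj('top0',P))
# triangulate lid knob top0 crop(553,155): 
u=285+(545-390)/3, 210+152/3
print(u,ray('top0',u,.15))
im=cv2.imread('pics/top0.png'); g=im.max(2); hsv=cv2.cvtColor(im,cv2.COLOR_BGR2HSV)
m=np.zeros(g.shape,np.uint8); m[215:305,285:378]=((hsv[:,:,1]<60))[215:305,285:378]; m=cv2.morphologyEx(m,cv2.MORPH_OPEN,cv2.getStructuringElement(2,(41,41)))
c=max(cv2.findContours(m,0,1)[0],key=cv2.contourArea)
for z in (.02,.04): P=np.array([ray('top0',p[0],z)[:2] for p in c],np.float32); print('body',z,cv2.fitEllipse(P))
# handle rows in top: fit line on black pixels in region at z .22
m=np.zeros(g.shape,np.uint8); m[235:290,310:363]=(g<70)[235:290,310:363]
ys,xs=np.nonzero(m); P=np.array([ray('top0',p,.217)[:2] for p in zip(xs,ys)]); c=P.mean(0); w=np.linalg.svd(P-c)[2][0]; print('handle',c,np.degrees(np.arctan2(w[1],w[0])))
E
```

```text
lidknob [ 0.42321011 -0.11957113  0.155     ]
(404, 165) [ 0.46536151 -0.16790313  0.105     ]
(413, 205) [ 0.49494004 -0.19115468  0.127     ]
(425, 210) [ 0.50811406 -0.18625967  0.127     ]
[487.13608424 102.0208729 ] [342.60208836 265.03104038]
[441.5525726   99.69054349] [338.84678294 263.50771789]
(336.6666666666667, 260.6666666666667) [ 0.42996937 -0.11114638  0.15      ]
body 0.02 ((0.4564153552055359, -0.09026630967855453), (0.10948055237531662, 0.15969693660736084), 39.944942474365234)
body 0.04 ((0.4565333425998688, -0.08903750777244568), (0.10735553503036499, 0.15659719705581665), 39.944942474365234)
handle [ 0.42550889 -0.11294672] 132.87858774100664
```

apply_moves --commands '[{"offset":[0.88,0.2,0.446],"twist":0},{"offset":[0.88,0.2,0.446],"twist":0},{"offset":[0.88,0.2,0.446],"twist":0},{"offset":[0.88,0.2,0.446],"twist":0},{"offset":[0.88,0.2,0.446],"twist":0},{"offset":[0.88,0.2,0.446],"twist":0},{"offset":[0.88,0.2,0.446],"twist":0},{"offset":[0.86,0.2,0.446],"twist":0}]'

```text
t: 3.48
ee_pos: [0.4238, -0.1158, 0.3086]
ee_rot: [-0.658, -0.258, 0.259, 0.658]
force: [-0.1, -0.7, 0.5]
width: 1.004
```

```bash
python3 - <<'E'
from h import *
units([.424,-.1155,.194]); snap('wrist','w2')
for P in [(.424,-.1155,.229),(.424,-.1155,.159)]: print(proj('w2',P))
E
```

```text
t 3.48 p [ 0.4238 -0.1158  0.3086] xyaw 42.91 tilt [-0.0007  0.0004] F [-0.1 -0.7  0.5] w 1.004 q [-0.46 -0.14  1.74  0.    1.54 -1.21]
units [ 0.02  5.73 -0.  ]
[276.84124127 218.650591  ]
[276.27224328 190.56112579]
```

View pics/w2.png

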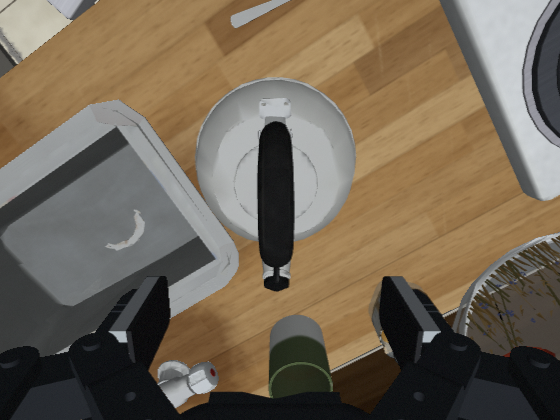

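Wrist view: the handle is upright in the image at column 276, from (276,122) to (276,265), with the spout at (276,283). That is centred and aligned. Descend and grip.

apply_moves --commands '[{"offset":[0,0.8,0],"twist":0},{"offset":[0,0.8,0],"twist":0},{"offset":[0,0.8,0],"twist":0},{"offset":[0,0.8,0],"twist":0},{"offset":[0,0.8,0],"twist":0},{"offset":[0,0.8,0],"twist":0},{"offset":[0,0.6,0],"twist":0},{"offset":[0,0.33,0],"twist":0}]'

```text
t: 4.2
ee_pos: [0.4224, -0.1164, 0.1925]
ee_rot: [-0.657, -0.258, 0.26, 0.659]
force: [0.0, -0.0, 0.2]
width: 1.002
```

apply_moves --commands '[{"offset":[0,0,0],"twist":0},{"offset":[0,0,0],"twist":0},{"offset":[0,0,0],"twist":0},{"offset":[0,0,0],"twist":0},{"offset":[0,0,0],"twist":0},{"offset":[0,0,0],"twist":0},{"offset":[0,0,0],"twist":0},{"offset":[0,0,0],"twist":0}]' --gripper 1

```text
t: 4.87
ee_pos: [0.425, -0.1168, 0.1958]
ee_rot: [0.659, 0.26, -0.258, -0.657]
force: [2.9, 2.3, 4.1]
width: 0.28
```

apply_moves --commands '[{"offset":[0,0,0],"twist":0},{"offset":[0,0,0],"twist":0},{"offset":[0,0,0],"twist":0},{"offset":[0,0,0],"twist":0},{"offset":[0,0,0],"twist":0},{"offset":[0,-0.2,0],"twist":0},{"offset":[0,-0.3,0],"twist":0},{"offset":[0,-0.5,0],"twist":0}]'

```text
t: 5.53
ee_pos: [0.4205, -0.1155, 0.2116]
ee_rot: [-0.656, -0.256, 0.261, 0.66]
force: [-0.9, 0.6, -8.6]
width: 0.28
```

apply_moves --commands '[{"offset":[0,-0.5,0],"twist":0},{"offset":[0,-0.6,0],"twist":0},{"offset":[0,-0.6,0],"twist":-0.3},{"offset":[0,-0.6,0],"twist":-0.5},{"offset":[0,-0.6,0],"twist":-0.5},{"offset":[0,-0.6,0],"twist":-0.6},{"offset":[0,-0.6,0],"twist":-0.6},{"offset":[0,-0.3,0],"twist":-0.6}]'

```text
t: 6.2
ee_pos: [0.424, -0.1171, 0.3046]
ee_rot: [0.61, 0.358, -0.358, -0.609]
force: [1.1, -0.2, -8.3]
width: 0.277
```

apply_moves --commands '[{"offset":[0,0,0],"twist":-0.6},{"offset":[0,0,0],"twist":-0.6},{"offset":[0,0,0],"twist":-0.6},{"offset":[0,0,0],"twist":-0.5},{"offset":[0,0,0],"twist":-0.22},{"offset":[0,0,0],"twist":0},{"offset":[0,0,0],"twist":0},{"offset":[0,0,0],"twist":0}]'

```text
t: 6.87
ee_pos: [0.4237, -0.1167, 0.3027]
ee_rot: [-0.561, -0.431, 0.431, 0.561]
force: [0.2, 0.0, -7.9]
width: 0.279
```

```bash
python3 - <<'E'
from h import *
units([.604,.2035,.30]); snap('side','side1')
E
```

```text
t 6.87 p [ 0.4237 -0.1167  0.3027] xyaw 75.07 tilt [-0.0003  0.    ] F [ 0.2  0.  -7.9] w 0.279 q [-0.47 -0.14  1.75 -0.    1.53 -1.78]
units [17.79  0.13 -4.59]
```

View pics/side1.png

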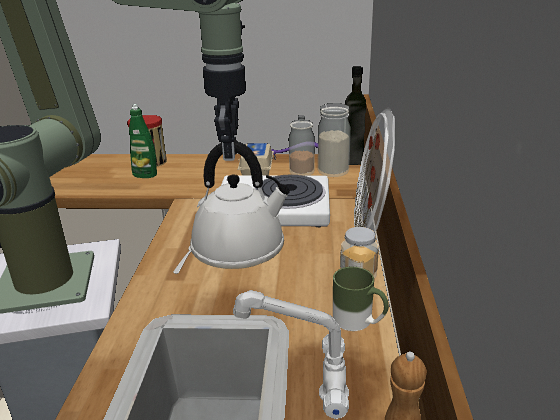

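Side view: the kettle hangs level from the handle, spout towards the back. Carry it across.

apply_moves --commands '[{"offset":[0.4,0,-0.103],"twist":0},{"offset":[0.7,0,-0.181],"twist":0},{"offset":[0.9,0,-0.232],"twist":0},{"offset":[0.9,0,-0.232],"twist":0},{"offset":[0.9,0,-0.232],"twist":0},{"offset":[0.9,0,-0.232],"twist":0},{"offset":[0.9,0,-0.232],"twist":0},{"offset":[0.9,0,-0.232],"twist":0}]'

```text
t: 7.58
ee_pos: [0.4901, 0.0019, 0.3026]
ee_rot: [-0.56, -0.431, 0.431, 0.561]
force: [0.2, 0.2, -8.2]
width: 0.274
```

apply_moves --commands '[{"offset":[0.9,0,-0.232],"twist":0},{"offset":[0.9,0,-0.232],"twist":0},{"offset":[0.9,0,-0.232],"twist":0},{"offset":[0.9,0,-0.232],"twist":0},{"offset":[0.9,0,-0.232],"twist":0},{"offset":[0.9,0,-0.232],"twist":0},{"offset":[0.9,0,-0.232],"twist":0},{"offset":[0.9,0,-0.232],"twist":0}]'

```text
t: 8.25
ee_pos: [0.5628, 0.1317, 0.3022]
ee_rot: [-0.56, -0.431, 0.431, 0.561]
force: [-0.8, -0.0, -7.8]
width: 0.277
```

apply_moves --commands '[{"offset":[0.9,0,-0.232],"twist":0},{"offset":[0.8,0,-0.206],"twist":0},{"offset":[0.7,0,-0.181],"twist":0},{"offset":[0.6,0,-0.155],"twist":0},{"offset":[0.5,0,-0.129],"twist":0},{"offset":[0.3,0,-0.077],"twist":0},{"offset":[0.2,0,-0.052],"twist":0},{"offset":[0.09,0,-0.023],"twist":0}]'

```text
t: 8.92
ee_pos: [0.604, 0.2039, 0.3024]
ee_rot: [-0.56, -0.431, 0.431, 0.561]
force: [-0.3, -0.8, -8.4]
width: 0.277
```

```bash
python3 - <<'E'
from h import *
units([.604,.2035,.262]); im=snap('side','side2'); b=cv2.resize(im[110:240,190:390,::-1],None,fx=3,fy=3); 
snap('top','top2'); print(proj('side2',(.604,.2035,.067)), proj('top2',(.604,.2035,.067)))
im=snap('top','top2'); a=cv2.resize(im[110:310,110:290,::-1],None,fx=2,fy=2)
h=np.zeros((400,600+360,3),np.uint8);h[:390,:600]=b;h[:,600:]=a; cv2.imwrite('pics/c2.png',cv2.resize(h,None,fx=.83,fy=.83))
E
```

```text
t 8.92 p [0.604  0.2039 0.3024] xyaw 75.12 tilt [-0.0005 -0.0002] F [-0.3 -0.8 -8.4] w 0.277 q [ 0.19  0.3   1.28 -0.    1.56 -1.12]
units [-0.02  2.02 -0.01]
[288.53314515 187.164558  ] [191.70613723 185.62510368]
```

View pics/c2.png

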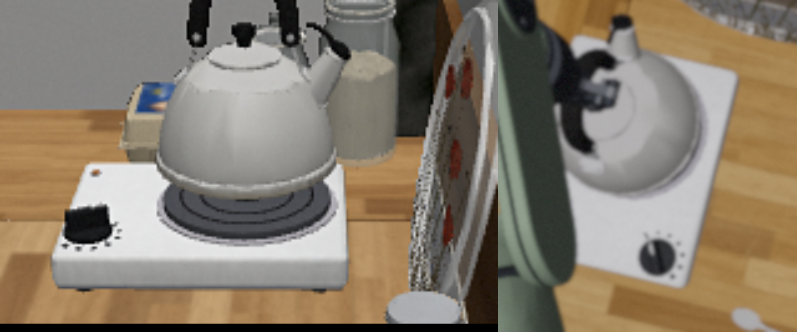

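The kettle hangs over the plate with a slight tilt, spout end a little high (base rim (158,180) to (335,165) in the crop). It should level as the base meets the plate, so I'll lower it gently.

apply_moves --commands '[{"offset":[0,0.25,0],"twist":0},{"offset":[0,0.25,0],"twist":0},{"offset":[0,0.25,0],"twist":0},{"offset":[0,0.25,0],"twist":0},{"offset":[0,0.2,0],"twist":0},{"offset":[0,0.15,0],"twist":0},{"offset":[0,0.1,0],"twist":0},{"offset":[0,0.05,0],"twist":0}]'

```text
t: 9.73
ee_pos: [0.6037, 0.2035, 0.2721]
ee_rot: [-0.56, -0.431, 0.431, 0.561]
force: [0.4, -0.3, -8.0]
width: 0.277
```

apply_moves --commands '[{"offset":[0,0.05,0],"twist":0},{"offset":[0,0.05,0],"twist":0},{"offset":[0,0.05,0],"twist":0},{"offset":[0,0.05,0],"twist":0},{"offset":[0,0.05,0],"twist":0},{"offset":[0,0.05,0],"twist":0},{"offset":[0,0,0],"twist":0},{"offset":[0,0,0],"twist":0}]'

```text
t: 10.4
ee_pos: [0.6038, 0.2035, 0.2666]
ee_rot: [-0.561, -0.431, 0.431, 0.561]
force: [-0.2, -0.0, -7.8]
width: 0.279
```

```bash
python3 - <<'E'
from h import *
st(); im=snap('side','side3'); cv2.imwrite('pics/c3.png',cv2.resize(im[90:230,180:350,::-1],None,fx=4,fy=4,interpolation=cv2.INTER_CUBIC))
E
```

```text
t 10.4 p [0.6038 0.2035 0.2666] xyaw 75.11 tilt [-0.0002 -0.    ] F [-0.2 -0.  -7.8] w 0.279 q [ 0.19  0.31  1.33  0.    1.49 -1.12]
```

View pics/c3.png

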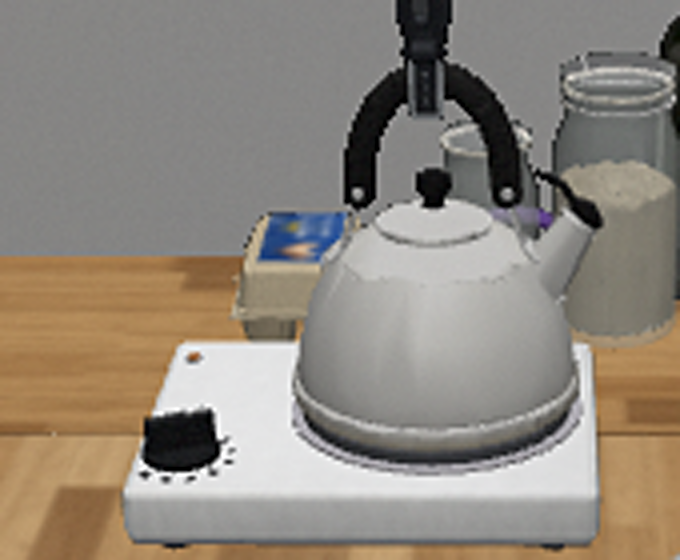

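It hangs nearly level just above the plate, the full weight still on the wrist. I'll continue down 1 mm per row.

apply_moves --commands '[{"offset":[0,0.05,0],"twist":0},{"offset":[0,0.05,0],"twist":0},{"offset":[0,0.05,0],"twist":0},{"offset":[0,0.05,0],"twist":0},{"offset":[0,0,0],"twist":0},{"offset":[0,0,0],"twist":0},{"offset":[0,0,0],"twist":0},{"offset":[0,0,0],"twist":0}]'

```text
t: 11.12
ee_pos: [0.6039, 0.2036, 0.2631]
ee_rot: [0.561, 0.431, -0.431, -0.561]
force: [-1.1, -0.4, -4.9]
width: 0.277
```

apply_moves --commands '[{"offset":[0,0.05,0],"twist":0},{"offset":[0,0.05,0],"twist":0},{"offset":[0,0,0],"twist":0},{"offset":[0,0,0],"twist":0},{"offset":[0,0,0],"twist":0},{"offset":[0,0,0],"twist":0},{"offset":[0,0,0],"twist":0},{"offset":[0,0,0],"twist":0}]'

```text
t: 11.78
ee_pos: [0.604, 0.2039, 0.2629]
ee_rot: [0.561, 0.432, -0.43, -0.56]
force: [-5.3, 2.0, 5.0]
width: 0.277
```

apply_moves --commands '[{"offset":[0,0.02,0],"twist":0},{"offset":[0,0,0],"twist":0},{"offset":[0,0,0],"twist":0},{"offset":[0,0,0],"twist":0},{"offset":[0,0,0],"twist":0},{"offset":[0,0,0],"twist":0},{"offset":[0,0,0],"twist":0},{"offset":[0,0,0],"twist":0}]' --gripper -0.2

```text
t: 12.45
ee_pos: [0.604, 0.2035, 0.2602]
ee_rot: [0.561, 0.431, -0.431, -0.561]
force: [0.6, -0.1, -0.0]
width: 0.598
```

apply_moves --commands '[{"offset":[0,-0.4,0],"twist":0},{"offset":[0,-0.8,0],"twist":0},{"offset":[0,-1,0],"twist":0},{"offset":[0,-1,0],"twist":0},{"offset":[0,-1,0],"twist":0},{"offset":[0,-0.6,0],"twist":0},{"offset":[0,0,0],"twist":0},{"offset":[0,0,0],"twist":0}]'

```text
t: 13.12
ee_pos: [0.6042, 0.2036, 0.3571]
ee_rot: [0.561, 0.432, -0.43, -0.56]
force: [0.3, 0.3, 0.2]
width: 0.6
```

```bash
python3 - <<'E'
from h import *
units([.604,.2035,.262]); im=snap('wrist','w4')
print([proj('w4',(.604,.2035,z)).round(1) for z in (.296,.226,.067)])
E
```

```text
t 13.12 p [0.6042 0.2036 0.3571] xyaw 75.11 tilt [0.0018 0.0004] F [0.3 0.3 0.2] w 0.6 q [ 0.19  0.28  1.2   0.    1.66 -1.12]
units [-0.01  4.76  0.02]
[array([275.8, 229.6]), array([275.3, 197. ]), array([274.8, 159.9])]
```

View pics/w4.png

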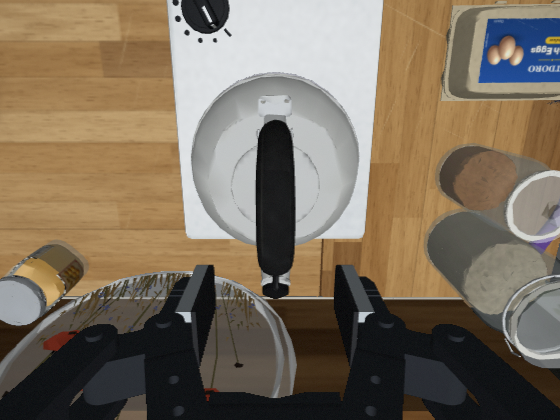

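Wrist view: handle (276,120) to (276,265) and spout tip (276,292) in line with the deck; body outline columns 191–359, rows 73–245. Compare with predictions for a perfectly centred kettle.

```bash
python3 - <<'E'
from h import *
a=np.radians(-14.9); b=np.array([np.cos(a),np.sin(a)]); c=np.array([.604,.2035])
t=np.linspace(0,2*np.pi,200)
for z in (.07,.08,.09):
    q=np.array([proj('w4',(*(c+.098*np.array([np.cos(x),np.sin(x)])),z)) for x in t]); print(z,q.min(0).round(1),q.max(0).round(1))
print('spout pred',proj('w4',(*(c+.1*b),.194)))
for s in (.045,.055): print('mm/px',(proj('w4',(*(c+s*b),.19))-proj('w4',(*(c-s*b),.19))).round(1), [proj('w4',(*(c+x*s*b),.185)).round(1) for x in (-1,1)])
im=cv2.imread('pics/w4.png'); 
print(im[60:90:2,240].tolist()); print(im[225:262:3,228].tolist()); print('lid col 240', im[130:240,250].max(1).tolist())
k=ray('w4',(203,12),.086); print('knob',k)
E
```

```text
0.07 [192.1  72.4] [357.4 236.8]
0.08 [190.3  72. ] [359.3 239.9]
0.09 [188.4  71.6] [361.3 243.1]
spout pred [274.99792335 288.7250276 ]
mm/px [-0.2 99.9] [array([275.2, 132.7]), array([275.1, 231.3])]
mm/px [ -0.2 122.3] [array([275.2, 120.6]), array([275. , 241.3])]
[[229, 227, 223], [228, 226, 223], [226, 224, 221], [227, 224, 221], [227, 225, 222], [228, 226, 222], [227, 225, 222], [228, 226, 223], [229, 227, 224], [228, 226, 223], [172, 164, 163], [182, 183, 180], [132, 133, 131], [117, 119, 117], [123, 125, 123]]
[[169, 170, 168], [143, 145, 143], [135, 137, 134], [211, 207, 203], [214, 214, 210], [85, 130, 165], [85, 129, 163], [87, 131, 167], [80, 125, 160], [95, 141, 176], [89, 135, 169], [85, 131, 168], [87, 134, 170]]
lid col 240 [195, 195, 196, 196, 197, 196, 196, 196, 196, 197, 196, 196, 195, 197, 196, 196, 196, 197, 188, 168, 166, 180, 190, 191, 192, 192, 194, 195, 195, 194, 196, 194, 196, 195, 196, 196, 196, 195, 195, 197, 196, 195, 196, 196, 197, 194, 195, 194, 195, 195, 196, 196, 195, 194, 194, 194, 194, 196, 193, 194, 194, 193, 194, 194, 194, 193, 194, 194, 194, 194, 193, 194, 194, 194, 194, 193, 194, 193, 194, 194, 194, 195, 194, 194, 192, 191, 188, 186, 184, 179, 184, 192, 196, 197, 196, 196, 196, 194, 195, 196, 194, 194, 194, 194, 194, 196, 194, 190, 186, 166]
knob [0.43560668 0.17263007 0.086     ]
```

Observed minus predicted is 1–2 mm everywhere, so the kettle is centred and straight. Now to the knob.

apply_moves --commands '[{"offset":[-0.4,0,0.9],"twist":0},{"offset":[-0.4,0,0.9],"twist":0},{"offset":[-0.4,0,0.9],"twist":0},{"offset":[-0.4,0,0.9],"twist":0},{"offset":[-0.4,0,0.9],"twist":0},{"offset":[-0.4,0,0.9],"twist":0},{"offset":[-0.4,0,0.9],"twist":0},{"offset":[-0.4,0,0.9],"twist":0}]' --gripper -0.2

```text
t: 13.83
ee_pos: [0.4463, 0.1783, 0.3539]
ee_rot: [-0.56, -0.43, 0.432, 0.561]
force: [0.6, 0.3, -0.0]
width: 0.601
```

apply_moves --commands '[{"offset":[-0.4,0.6,0.9],"twist":0},{"offset":[-0.16,0.9,0.2],"twist":0},{"offset":[0,0.9,0],"twist":0},{"offset":[0,0.9,0],"twist":0},{"offset":[0,0.9,0],"twist":0},{"offset":[0,0.7,0],"twist":0},{"offset":[0,0.4,0],"twist":0},{"offset":[0,0,0],"twist":0}]'

```text
t: 14.5
ee_pos: [0.4217, 0.173, 0.2467]
ee_rot: [-0.559, -0.429, 0.433, 0.562]
force: [0.2, 1.0, 0.1]
width: 0.599
```

```bash
python3 - <<'E'
from h import *
units([.4245,.1735,.25]); im=snap('wrist','w5')
u=proj('w5',(.4245,.1735,.086)); print(u)
x,y=u.astype(int); x0,y0=max(x-100,0),max(y-75,0); print(x0,y0)
cv2.imwrite('pics/c5.png',cv2.resize(im[y0:y0+150,x0:x0+200,::-1],None,fx=4,fy=4,interpolation=cv2.INTER_CUBIC))
E
```

```text
t 14.5 p [0.4217 0.173  0.2467] xyaw 75.11 tilt [-0.0072 -0.0014] F [0.2 1.  0.1] w 0.599 q [ 0.2  -0.06  1.8   0.    1.41 -1.11]
units [ 0.06 -0.17 -0.13]
[277.51474365 191.95308789]
177 116
```

View pics/c5.png

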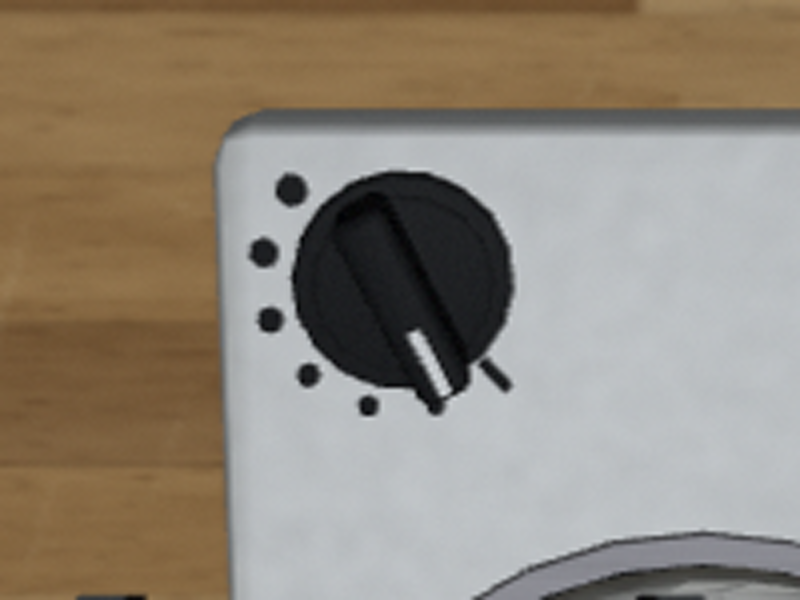

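Crop: white line from (413,333) to (443,395), skirt centre about (402,280), off tick (497,375), dots (437,405), (368,405) and third (308,375).

```bash
python3 - <<'E'
from h import *
f=lambda x,y,z: ray('w5',(177+x/4,116+y/4),z)[:2]
ax=f(402,280,.063); a=f(413,333,.086); b=f(443,395,.086); v=b-a
bar=[f(*p,.086) for p in [(338,238),(390,196),(468,362),(417,392)]]
m=(bar[2]+bar[3]-bar[0]-bar[1])
print('axis',ax,'barc',np.mean(bar,0),'line yaw',np.degrees(np.arctan2(v[1],v[0])),'bar yaw',np.degrees(np.arctan2(m[1],m[0])), np.linalg.norm(m)/2)
D=[f(*p,.055) for p in [(437,405),(368,405),(308,375),(270,320),(264,252),(291,190)]]
print('circle',cv2.minEnclosingCircle(np.array(D,np.float32)))
c=np.array([.4245,.1735])
for d in D: e=d-c; print(np.degrees(np.arctan2(e[1],e[0])).round(1),np.linalg.norm(e).round(4))
E
```

```text
axis [0.4249688  0.17349631] barc [0.42343765 0.17416988] line yaw 10.325878845667937 bar yaw 10.719573773238483 0.03939967881860327
circle ((0.4294140934944153, 0.16346023976802826), 0.03154237940907478)
-0.3 0.0348
-28.2 0.0346
-55.6 0.0344
-83.4 0.0336
-112.4 0.0326
-141.4 0.0319
```

apply_moves --commands '[{"offset":[0,0,0],"twist":-0.9},{"offset":[0,0,0],"twist":-0.9},{"offset":[0,0,0],"twist":-0.9},{"offset":[0,0,0],"twist":-0.9},{"offset":[0,0,0],"twist":-0.83},{"offset":[0,0,0],"twist":0},{"offset":[0,0,0],"twist":0},{"offset":[0,0,0],"twist":0}]'

```text
t: 15.22
ee_pos: [0.4245, 0.1736, 0.2508]
ee_rot: [0.453, 0.544, -0.543, -0.452]
force: [0.3, 0.9, -0.3]
width: 0.602
```

```bash
python3 -c "
from h import *
units([.425,.1735,.068])"
```

```text
t 15.22 p [0.4245 0.1736 0.2508] xyaw 100.4 tilt [0.001  0.0002] F [ 0.3  0.9 -0.3] w 0.602 q [ 0.2  -0.06  1.79  0.    1.42 -1.55]
units [-0.01  9.14 -0.02]
```

apply_moves --commands '[{"offset":[0,0.8,0],"twist":0},{"offset":[0,0.9,0],"twist":0},{"offset":[0,0.9,0],"twist":0},{"offset":[0,0.9,0],"twist":0},{"offset":[0,0.9,0],"twist":0},{"offset":[0,0.9,0],"twist":0},{"offset":[0,0.8,0],"twist":0},{"offset":[0,0.7,0],"twist":0}]'

```text
t: 15.88
ee_pos: [0.4239, 0.1735, 0.1133]
ee_rot: [-0.452, -0.543, 0.543, 0.453]
force: [1.3, 0.4, -0.3]
width: 0.603
```

apply_moves --commands '[{"offset":[0,0.6,0],"twist":0},{"offset":[0,0.5,0],"twist":0},{"offset":[0,0.4,0],"twist":0},{"offset":[0,0.4,0],"twist":0},{"offset":[0,0.3,0],"twist":0},{"offset":[0,0.1,0],"twist":0},{"offset":[0,0,0],"twist":0},{"offset":[0,0,0],"twist":0}]'

```text
t: 16.55
ee_pos: [0.4245, 0.1736, 0.0686]
ee_rot: [0.452, 0.544, -0.543, -0.452]
force: [0.9, -0.6, 0.1]
width: 0.597
```

```bash
python3 -c "
from h import *
units([.425,.1735,.068])"
```

```text
t 16.55 p [0.4245 0.1736 0.0686] xyaw 100.49 tilt [0.0006 0.0001] F [ 0.9 -0.6  0.1] w 0.597 q [ 0.2   0.17  1.96  0.    1.01 -1.55]
units [-0.01  0.03 -0.02]
```

apply_moves --commands '[{"offset":[0,0,0],"twist":0},{"offset":[0,0,0],"twist":0},{"offset":[0,0,0],"twist":0},{"offset":[0,0,0],"twist":0},{"offset":[0,0,0],"twist":0},{"offset":[0,0,0],"twist":0},{"offset":[0,0,0],"twist":0},{"offset":[0,0,0],"twist":0}]' --gripper 1

```text
t: 17.22
ee_pos: [0.4245, 0.1735, 0.0689]
ee_rot: [0.452, 0.544, -0.544, -0.452]
force: [-1.5, -1.6, 5.9]
width: 0.135
```

```bash
python3 -c "
from h import *
st()"
```

```text
t 17.22 p [0.4245 0.1735 0.0689] xyaw 100.5 tilt [ 0.0007 -0.0001] F [-1.5 -1.6  5.9] w 0.135 q [ 0.2   0.17  1.96 -0.    1.01 -1.55]
```

apply_moves --commands '[{"offset":[0,-0.05,0],"twist":0.3},{"offset":[0,0,0],"twist":0.6},{"offset":[0,0,0],"twist":0.8},{"offset":[0,0,0],"twist":0.9},{"offset":[0,0,0],"twist":0.9},{"offset":[0,0,0],"twist":0.9},{"offset":[0,0,0],"twist":0.9},{"offset":[0,0,0],"twist":0.9}]'

```text
t: 17.88
ee_pos: [0.4246, 0.1746, 0.069]
ee_rot: [-0.597, -0.379, 0.377, 0.598]
force: [2.1, 4.1, -2.8]
width: 0.134
```

apply_moves --commands '[{"offset":[0,0,0],"twist":0.9},{"offset":[0,0,0],"twist":0.9},{"offset":[0,0,0],"twist":0.9},{"offset":[0,0,0],"twist":0.9},{"offset":[0,0,0],"twist":0.9},{"offset":[0,0,0],"twist":0.7},{"offset":[0,0,0],"twist":0.4},{"offset":[0,0,0],"twist":0.14}]'

```text
t: 18.55
ee_pos: [0.4254, 0.1755, 0.069]
ee_rot: [-0.679, -0.196, 0.193, 0.681]
force: [3.4, 7.6, -6.3]
width: 0.13
```

apply_moves --commands '[{"offset":[0,0,0],"twist":0},{"offset":[0,0,0],"twist":0},{"offset":[0,0,0],"twist":0},{"offset":[0,0,0],"twist":0},{"offset":[0,0,0],"twist":0},{"offset":[0,0,0],"twist":0},{"offset":[0,0,0],"twist":0},{"offset":[0,0,0],"twist":0}]' --gripper -0.2

```text
t: 19.22
ee_pos: [0.4242, 0.1734, 0.0693]
ee_rot: [0.68, 0.195, -0.195, -0.68]
force: [-0.4, 0.2, -0.2]
width: 0.6
```

```bash
python3 -c "
from h import *
st()"
```

```text
t 19.22 p [0.4242 0.1734 0.0693] xyaw 32.08 tilt [0.0001 0.    ] F [-0.4  0.2 -0.2] w 0.6 q [ 0.2   0.17  1.96 -0.    1.01 -0.36]
```

Turned to 32.1° as planned and released. Raise straight up and look.

apply_moves --commands '[{"offset":[0,-0.4,0],"twist":0},{"offset":[0,-0.8,0],"twist":0},{"offset":[0,-1,0],"twist":0},{"offset":[0,-1,0],"twist":0},{"offset":[0,-1,0],"twist":0},{"offset":[0,-1,0],"twist":0},{"offset":[0,-1,0],"twist":0},{"offset":[0,-1,0],"twist":0}]'

```text
t: 19.88
ee_pos: [0.424, 0.1735, 0.2149]
ee_rot: [0.68, 0.196, -0.195, -0.68]
force: [0.2, 0.0, -0.7]
width: 0.599
```

apply_moves --commands '[{"offset":[0,-1,0],"twist":0},{"offset":[0,-0.7,0],"twist":0},{"offset":[0,-0.3,0],"twist":0},{"offset":[0,0,0],"twist":0},{"offset":[0,0,0],"twist":0},{"offset":[0,0,0],"twist":0},{"offset":[0,0,0],"twist":0},{"offset":[0,0,0],"twist":0}]'

```text
t: 20.55
ee_pos: [0.4234, 0.1733, 0.2521]
ee_rot: [-0.68, -0.195, 0.196, 0.68]
force: [-0.2, -0.3, 0.4]
width: 0.6
```

```bash
python3 - <<'E'
from h import *
st(); im=snap('wrist','w6')
u=proj('w6',(.425,.1735,.07)); x,y=u.astype(int); x0,y0=max(x-100,0),max(y-75,0); print(x0,y0)
cv2.imwrite('pics/c6.png',cv2.resize(im[y0:y0+150,x0:x0+200,::-1],None,fx=4,fy=4,interpolation=cv2.INTER_CUBIC))
E
```

```text
t 20.55 p [0.4234 0.1733 0.2521] xyaw 32.08 tilt [-0.0025 -0.0005] F [-0.2 -0.3  0.4] w 0.6 q [ 0.2  -0.06  1.79 -0.    1.42 -0.36]
177 106
```

View pics/c6.png

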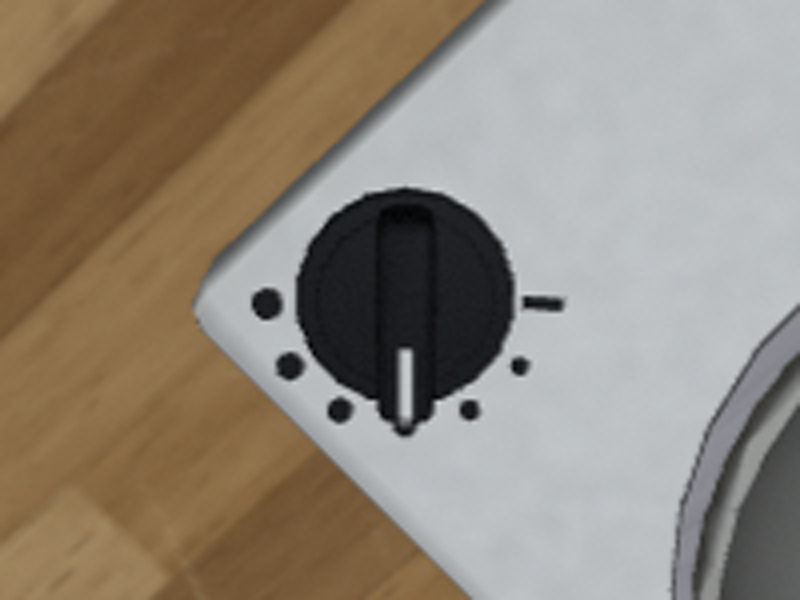

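The white line (405,350–425) points exactly at the third dot (404,428). One last overall check.

```bash
python3 - <<'E'
from h import *
im=snap('side','s7'); cv2.imwrite('pics/c7.png',cv2.resize(im[90:340,170:400,::-1],None,fx=2.4,fy=2.4))
E
```

```text
(no output)
```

View pics/c7.png

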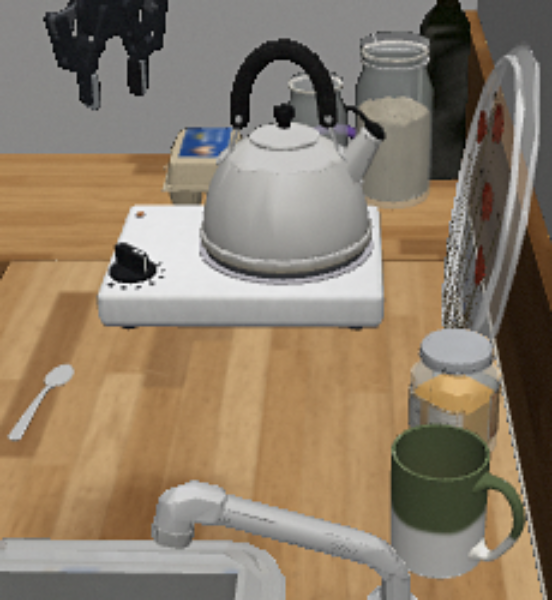

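The kettle stands upright and centred on the plate, the arm is clear, and the mug and jar are where they were.

```bash
python3 -c "
from bench import robot
print(robot.sign_off())"
```

```text
the job is handed in; nothing more can be done
None
```

The kettle is standing upright in the middle of the hotplate with its spout straight back. The knob is turned clockwise to the third dot, and I handed the job in at about 21 s of the 54 s allowed.

- **Kettle:** I gripped it by the handle, carried it over and lowered it about 1 mm at a time until the plate took its weight, then let go. The close-up afterwards put it within about 1–2 mm of the plate centre, with the spout in line with straight back. That compares against the plate position from the first top view, because the kettle now hides the plate. While carried it hung with a slight tilt, spout end a little high, but it settled flat.
- **Knob:** I turned it 68° after the kettle was down. The close-up after release shows the white line on the third dot.
- **Rest of the scene:** the last side view shows the mug and honey jar where they started, and the gripper clear of everything.
- **Did not quite match:** the gripper read about 11.5 mm closed on the knob's 13 mm bar, but the knob followed the turn without slipping. The dot positions I measured were up to about 2° off the given layout, so I used the given angle, and the final picture bears it out.

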